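Twist-lock cap of unknown hand

TASK

Take the blue cap off the oil canister that is clamped to the worktop, so that it can be poured from. The cap has a twist lock of which nobody knows whether it is right- or left-handed: try to loosen it one way by a good sixth of a turn, and if it stops almost at once, the other way; then lift it off, without dropping it or disturbing the oil bottle, salt bowl and small jar. Finish while still holding the cap still and level in the gripper, straight above the canister, with at least 5 cm of clear air between the cap and the neck.

Things in the scene. Friction and masses are not known exactly. Their poses are not given: they have to be found in the camera images.
- cap_centre (a point): Centre of the loose blue ribbed plastic cap, half-way up; the cap is 54 mm in diameter, 38 mm high, about 0.06 kg, upright; z up along its axis, x along the white bar on its flat top. Seated, this point lies 149 mm above the worktop and the cap is turned within 0.06 rad of the canister's x axis. It turns freely, with hardly any drag, between the stops of its lock.
- cap: The same cap, origin at the centre of its underside. A bayonet lock inside holds it: in one sense only (drawn anew each time, not visible) it turns with under 0.3 N m and is free after 0.9 to 1.5 rad from the start (1.2 is best); in the other a firm stop holds it within 0.3 rad (over 0.5 N m, then the fingers slip). Locked, it lifts only 1 to 2 mm; free, straight up, clear of the neck after 32 mm.
- neck_top (a point): Centre of the canister's mouth, on its upright axis, 162 mm above the worktop; z up, x that of the canister. The neck is 30 mm in diameter with two small tabs (41 mm across), hidden by the cap at first.
- canister: The aluminium canister with a green band, origin on the worktop under its axis: 72 mm in diameter, its rounded shoulder ends 127 mm above the worktop (48 mm wide there). Fixed in a dark round stand (128 mm across, collar 88 mm across and 42 mm high) that is screwed to the worktop; it cannot move.
- oil_bottle_centre (a point): Bystander: centre of a loose clear square oil bottle with a black top, 42 x 42 x 170 mm, standing.
- salt_bowl_centre (a point): Bystander: centre of a loose stoneware bowl of salt, 110 mm across, 51 mm high.
- jar_oats_centre (a point): Bystander: centre of a loose small glass jar with a red seal, 94 x 90 x 69 mm.
There are look-alikes about, which are no part of the job. Of the things that look like the cap, the middle-sized one is meant.

How it is judged:
By the outcome, as a careful person would: the job done as asked, in the order asked, and still so for the second after the job is handed in, while the arm keeps its last pose, push and grip.
It also fails if it takes over 48 s, if anything falls off the work surface, if the arm or the gripper's body presses on something with over 40 N, if the wrist force passes 120 N, or if a joint passes its speed limit or range.

ROBOT

A 6-joint arm with a two-finger parallel gripper is mounted at the origin on a cart in front of the work surface, level with it; the furniture and walls round the work are solid. World frame = base frame: x ahead of the robot, y to its left, z up, the work surface at z = 0. Lengths are in m, angles in degrees, forces in N, time in s.
With the tool pointing down it reaches from about 0.3 to 0.75 m from the base axis. Payload 8.5 kg.
Tool frame: the origin (TCP) lies between the finger pads; the fingertips stand 8 mm ahead of it and the grasp point (between the pads) lies 11 mm behind it; y points along the fingers, z is the direction in which the jaws open and shut, and the axes are right-handed (so a half turn about y gives the same grasp; the last joint's range is limited). The gripper opens to 85 mm and grips with 20 to 120 N. Pads are 22 mm wide; open, the fingers measure 114 mm over their backs; the gripper's body (76 mm by 85 mm) begins 54 mm behind the grasp point. The pads swing forward as they close: fully open they stand 13 mm farther back than shut.
Start: joints at [63.638, 21.807, 74.336, -0, 83.858, -12.336], TCP at [0.133, 0.534, 0.239] pointing down, gripper open.
Joint ranges: [-178.18, 178.18], [-50.72, 133.34], [12.68, 142.11], [-81.47, 261.47], [9.98, 163.14], [-165.26, 165.26]. Speed limits (degrees/s): [136.94, 136.94, 180, 180, 180, 180].

INTERFACE

Orientations are given as a 3x3 rotation matrix whose columns are the frame's x, y, z axes.
In Python, from rig import env, get_image gives the robot as it stands.
- The arm moves only by the tool move_arm, never from a script. Its argument "targets" is one flat list of numbers, 6 for each row, row after row: the shift along the tool's x, y, z in mm, then the turn, a rotation vector about the tool's x, y, z in rad. A call has exactly 5 rows; each row shifts and turns the commanded pose from where the row before left it, along the tool's axes as they then stand; what a row does not reach is not made up. A row lasts 1/8 s, in which the tool goes at most 62.5 mm and 10.7 degrees, less where a joint would pass 70% of its speed; a pose out of reach is approached as far as the arm can. A call is refused whole if a number of a shift passes 62.5 or a number of a turn 0.188, either way. A call with a gripper value outside its range is refused whole. "hand" is the opening, from -1 (shut) to 1 (fully open), so that 0 is half open, set as the call begins (left out, the last holds). The fingers move at their own pace and stop on an object; "squeeze" is the grip in N (left out, the last holds). Time passes only in rows, so rows that do not move let the fingers close, or fill a call up. It gives the time, the measured TCP pose, the force and the opening at its end, in the units of the state.
- env.observe(): the state, without advancing time (a new reading comes with each control period).
- get_image(name): name is "side" or "top"; returns a dict with "pixels" (420x560x3 uint8, red, green, blue), "z_map" (420x560 float32, m along the optical axis (not along the pixel's ray), 0 where there is no reading), "intrinsics" (3x3 intrinsics, pixels), "R" (3x3) and "t" (3): a world point X has camera coordinates R X + t. Camera axes: x right, y down, z forward; pixel columns grow to the right and rows downward; lengths in m; the calibration is good to about 2 mm. A picture is of the moment at which its call begins.
- env.close_job(): hands the job in, once; it reports no verdict.
The state is a dict: "time_s": time; "q": joint angles; "qvel": joint speeds; "joint_efforts": joint torques, N m; "position": TCP position; "tool_rot": TCP orientation; "ft_force": force on the tool from outside, world axes, zero at the start; "wrist_torque": the same for the moment, N m; "grip_width": finger opening in m.
Only numpy, scipy, OpenCV 4.12 (cv2) and the standard library are available. Lean on these libraries where they do the work, as an engineer would, in place of code of your own. Each camera call takes 0.05 s, during which the arm holds its last target.

## Working session

There is one attempt and no reset: what is moved stays moved. The work goes in short steps, Python scripts to look and compute and a tool call to move; the robot and the scene stay as the last step left them, time stands still between calls to the robot, and variables do not carry over. Pictures are saved under pics/ and viewed, and the job is handed in when it is done.

Besides the shell and the picture viewer there is one more tool, called after "Request:" by a JSON object that holds its "op" and its "data", one argument or row to a line. move_arm: Moves the arm, as the interface text tells. Its arguments: {"type":"object","properties":{"targets":{"type":"array"},"hand":{"type":"number"},"squeeze":{"type":"number"}},"required":["targets"]}

```bash
mkdir -p pics; ls; python3 - <<'E'
from rig import env,get_image
import cv2,numpy as np
for n in ("side","top"):
    d=get_image(n)
    cv2.imwrite(f"pics/{n}0.png",d["pixels"][:,:,::-1])
    np.savez(f"{n}0.npz",**d)
    print(n,d["intrinsics"].tolist(),np.round(d["R"],4).tolist(),np.round(d["t"],4).tolist())
print(env.observe())
E
```

```text
pics
side [[382.81756910123175, 0.0, 276.78713795850865], [0.0, 382.81756910123175, 205.43501474807744], [0.0, 0.0, 1.0]] [[-0.9446, -0.3276, -0.0207], [-0.1576, 0.5079, -0.8469], [0.2879, -0.7967, -0.5314]] [0.526, 0.1999, 0.702]
top [[545.7412298479843, 0.0, 281.4402053004628], [0.0, 545.7412298479843, 200.12705735112743], [0.0, 0.0, 1.0]] [[0.0068, -0.9996, -0.0276], [-0.9965, -0.0045, -0.0832], [0.083, 0.0281, -0.9962]] [-0.0244, 0.5933, 1.1697]
{'time_s': 0.1, 'q': array([ 6.36392402e+01,  2.18380105e+01,  7.43783495e+01, -4.65139980e-04,
        8.38567146e+01, -1.23332803e+01]), 'qvel': array([-0.10671358, -0.07113461, -0.06670385, -0.00847981,  0.00152576,
        0.01924711]), 'joint_efforts': array([ 4.00437828e-03, -4.49221301e+01, -2.31654453e+01, -1.34601319e-04,
        3.77516815e-03, -4.30887326e-05]), 'position': array([0.13318546, 0.5333846 , 0.23877738]), 'tool_rot': array([[ 9.70179725e-01, -5.59069524e-04,  2.42386033e-01],
       [-2.42386533e-01, -1.14635605e-03,  9.70179084e-01],
       [-2.64536863e-04, -9.99999187e-01, -1.24768232e-03]]), 'ft_force': array([ 0.32463945, -0.78464927,  0.18404898]), 'wrist_torque': array([-0.01383596, -0.01976024, -0.04802393]), 'grip_width': 0.08556970752709275}
```

View pics/side0.png

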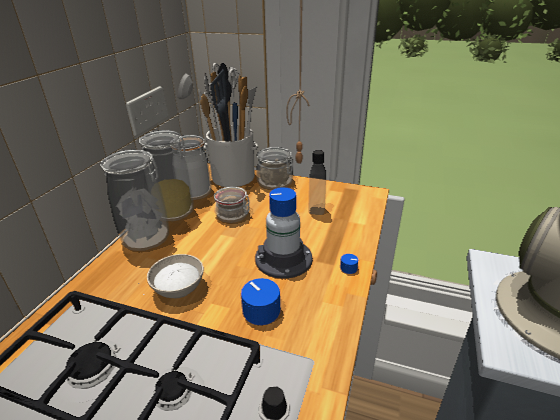

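View pics/top0.png

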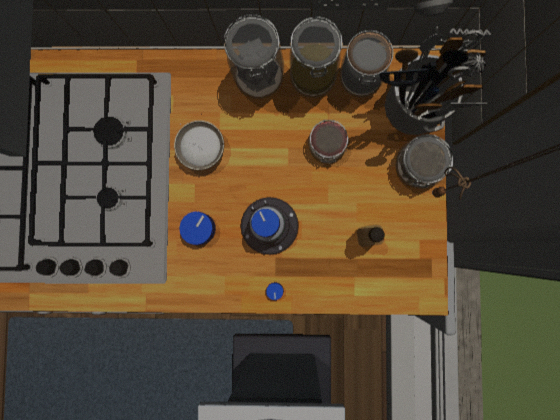

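Cap candidates: side (283,200) / top (265,222) sits on the canister and is middle-sized. Side (261,300) / top (197,228) is the big one on the worktop. Side (349,264) / top (274,291) is the small one. I choose the one on the canister, and will measure it and check it in a close crop.

```bash
cat > h.py <<'E'
import numpy as np,cv2
def load(n): return dict(np.load(n))
def pts(d,m):
    v,u=np.nonzero(m&(d["z_map"]>0)); z=d["z_map"][v,u]
    K=d["intrinsics"]; c=np.stack([(u-K[0,2])/K[0,0]*z,(v-K[1,2])/K[1,1]*z,z],1)
    return (c-d["t"])@d["R"],u,v
def blue(d):
    p=d["pixels"].astype(int); return (p[...,2]>90)&(p[...,2]>p[...,0]*1.8)&(p[...,2]>p[...,1]*1.4)
def circ(P):
    A=np.c_[2*P[:,:2],np.ones(len(P))]; s=np.linalg.lstsq(A,(P[:,:2]**2).sum(1),rcond=None)[0]
    return s[:2],np.sqrt(s[2]+s[:2]@s[:2])
E
python3 - <<'E'
from h import *
for n in("side","top"):
    d=load(n+"0.npz"); m=blue(d).astype(np.uint8); k,l,s,c=cv2.connectedComponentsWithStats(m)
    for i in range(1,k):
        if s[i,4]<60: continue
        P,u,v=pts(d,l==i)
        print(n,c[i].round(1),s[i],"med",np.median(P,0).round(4),P.min(0).round(3),P.max(0).round(3))
        zt=np.percentile(P[:,2],95); T=P[P[:,2]>zt-.006]
        print("  top z",zt.round(4),"rect centre",((T.min(0)+T.max(0))/2).round(4),(T.max(0)-T.min(0)).round(4), len(T))
d=load("top0.npz");a=cv2.resize(d["pixels"][190:260,230:300],(400,400),interpolation=cv2.INTER_CUBIC)
d=load("side0.npz");b=cv2.resize(d["pixels"][180:280,235:335],(400,400),interpolation=cv2.INTER_CUBIC)
cv2.imwrite("pics/crop.png",np.hstack([a,b])[:,:,::-1])
E
```

```text
side [281.6 199.9] [270 187  26  30 465] med [0.5366 0.0237 0.1671] [ 0.513 -0.291  0.007] [0.658 0.036 0.17 ]
  top z 0.1687 rect centre [0.5386 0.0087 0.1661] [0.0516 0.0554 0.0068] 283
side [348.7 262.2] [341 254  17  20 214] med [0.3963 0.0016 0.0251] [ 0.38  -0.025  0.   ] [0.414 0.014 0.028]
  top z 0.0271 rect centre [ 0.3969 -0.0057  0.0245] [0.034  0.0377 0.0067] 154
side [259.4 298.2] [ 241  278   39   47 1088] med [0.5282 0.1755 0.0495] [0.497 0.127 0.   ] [0.565 0.2   0.052]
  top z 0.0513 rect centre [0.5313 0.1629 0.0489] [0.0683 0.071  0.0071] 806
top [265.  222.6] [251 209  28  28 580] med [0.5374 0.0061 0.1677] [ 0.512 -0.019  0.11 ] [0.568 0.038 0.174]
  top z 0.1711 rect centre [0.5383 0.0071 0.1697] [0.052  0.052  0.0091] 513
top [195.3 228.1] [180 212  32  33 792] med [0.5304 0.1634 0.0496] [0.496 0.128 0.039] [0.565 0.196 0.056]
  top z 0.0535 rect centre [0.5307 0.162  0.0518] [0.0686 0.0675 0.0085] 628
top [274.4 290.7] [267 283  16  17 209] med [ 0.3968 -0.0063  0.0252] [ 0.379 -0.024  0.016] [0.414 0.009 0.031]
  top z 0.0293 rect centre [ 0.3968 -0.0075  0.0271] [0.034  0.0325 0.0075] 166
```

View pics/crop.png

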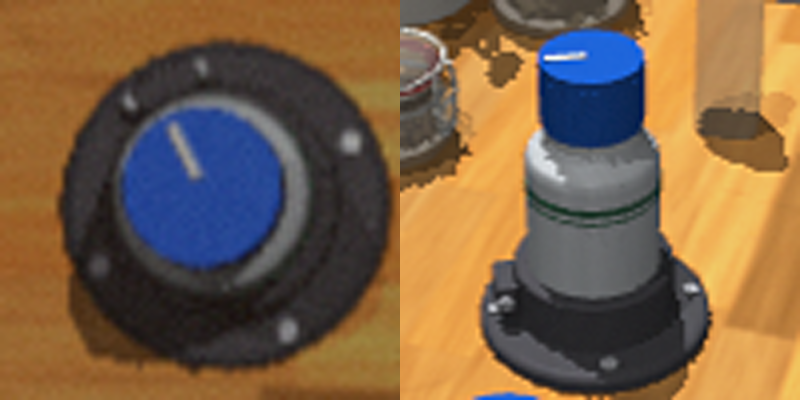

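The crop confirms it: a blue cap with a white bar, about 52–54 mm across, top at z≈0.168–0.170 in both views, seated on the canister at about (0.538, 0.007). It is the middle of the three sizes (34, 53 and 69 mm).

```bash
cat > plan.py <<'E'
import numpy as np,sys
from scipy.spatial.transform import Rotation as R
from rig import env
def plan(goal,jaw_deg,n):
    o=env.observe(); p=np.array(o["position"]);M=np.array(o["tool_rot"])
    a=np.radians(jaw_deg) ; z=np.array([np.cos(a),np.sin(a),0]);y=np.array([0,0,-1.]);G=np.stack([np.cross(y,z),y,z],1)
    rows=[]
    for i in range(n):
        k=n-i
        s=np.round(M.T@((np.array(goal)-p)/k)*1000,0 if k>3 else 1)
        w=np.round(R.from_matrix(M.T@G).as_rotvec()/k,3)
        p=p+M@s/1000; M=M@R.from_rotvec(w).as_matrix(); rows.append(list(s)+list(w))
    for i in range(0,n,5): print([float(x) for r in rows[i:i+5] for x in r])
    print("end",p.round(4),"t",o["time_s"],"q",np.round(o["q"],1),"F",np.round(o["ft_force"],1),np.round(o["wrist_torque"],2))
E
python3 -c "
from plan import *
plan([.538,.007,.239],13,15)"
```

```text
[35.0, 0.0, -28.0, 0.0, 0.073, 0.0, 37.0, 0.0, -25.0, 0.0, 0.073, 0.0, 38.0, 0.0, -22.0, 0.0, 0.073, 0.0, 40.0, 0.0, -19.0, 0.0, 0.073, 0.0, 41.0, 0.0, -16.0, 0.0, 0.073, 0.0]
[42.0, 0.0, -13.0, 0.0, 0.073, 0.0, 43.0, 0.0, -10.0, 0.0, 0.073, 0.0, 44.0, 0.0, -7.0, 0.0, 0.074, 0.0, 44.0, 0.0, -4.0, 0.0, 0.073, 0.0, 44.0, 0.0, -1.0, 0.0, 0.074, 0.0]
[44.0, 0.0, 3.0, 0.0, 0.073, 0.0, 44.0, 0.0, 6.0, 0.0, 0.074, 0.0, 43.4, 0.1, 9.0, 0.0, 0.073, 0.0, 42.7, 0.0, 12.1, 0.0, 0.074, 0.0, 41.6, 0.1, 15.2, 0.001, 0.073, 0.001]
end [0.538 0.007 0.239] t 0.1 q [ 63.6  21.8  74.4  -0.   83.9 -12.3] F [ 0.3 -0.8  0.2] [-0.01 -0.02 -0.05]
```

Request:
{"op": "move_arm", "data": {
  "targets": [35,0,-28,0,0.073,0,37,0,-25,0,0.073,0,38,0,-22,0,0.073,0,40,0,-19,0,0.073,0,41,0,-16,0,0.073,0],
  "hand": 1
}}

```text
time_s: 0.72
position: [0.2695, 0.357, 0.2391]
tool_rot: [[0.818, -0.0, 0.575], [-0.575, -0.0, 0.818], [-0.0, -1.0, -0.0]]
ft_force: [0.9, 0.3, 0.6]
grip_width: 0.0858
```

Request:
{"op": "move_arm", "data": {
  "targets": [42,0,-13,0,0.073,0,43,0,-10,0,0.073,0,44,0,-7,0,0.073,0,44,0,-4,0,0.073,0,44,0,-1,0,0.073,0]
}}

```text
time_s: 1.35
position: [0.404, 0.1818, 0.2392]
tool_rot: [[0.559, -0.0, 0.829], [-0.829, -0.0, 0.559], [-0.0, -1.0, -0.0]]
ft_force: [-0.0, 0.5, -0.6]
grip_width: 0.0854
```

Request:
{"op": "move_arm", "data": {
  "targets": [44,0,3,0,0.073,0,44,0,6,0,0.073,0,43,0,9,0,0.073,0,40,0,12,0,0.073,0,20,0,7,0,0.073,0]
}}

```text
time_s: 1.98
position: [0.524, 0.0269, 0.2387]
tool_rot: [[0.225, -0.001, 0.974], [-0.974, 0.0, 0.225], [-0.0, -1.0, -0.001]]
ft_force: [-0.3, -0.1, 0.0]
grip_width: 0.0854
```

```bash
python3 -c "
from plan import *
plan([.538,.007,.239],13,5)
print(env.observe()['position'],env.observe()['tool_rot'])
from rig import get_image
import cv2
for n in('side','top'):
  d=get_image(n);cv2.imwrite(f'pics/{n}1.png',d['pixels'][:,:,::-1]);np.savez(n+'1.npz',**d)
"
```

```text
[5.0, -0.0, 2.0, 0.0, 0.0, -0.0, 4.0, -0.0, 2.0, 0.0, 0.0, -0.0, 4.5, -0.1, 1.7, 0.0, 0.0, -0.0, 4.5, -0.1, 1.7, 0.0, 0.0, -0.0, 4.6, -0.1, 1.7, 0.001, 0.0, -0.0]
end [0.538 0.007 0.239] t 1.975 q [-10.   19.3  78.3  -0.   82.4 -23. ] F [-0.3 -0.1  0. ] [0.02 0.01 0.03]
[0.52400849 0.02693843 0.23871432] [[ 2.25059194e-01 -9.30851600e-04  9.74344648e-01]
 [-9.74345069e-01  6.62191895e-06  2.25059297e-01]
 [-2.15948838e-04 -9.99999567e-01 -9.05480342e-04]]
```

Request:
{"op": "move_arm", "data": {
  "targets": [5,0,2,0,0,0,5,0,2,0,0,0,5,0,2,0,0,0,4,0,2,0,0,0,4,0,1,0,0,0]
}}

```text
time_s: 2.7
position: [0.5373, 0.0082, 0.2393]
tool_rot: [[0.229, -0.0, 0.973], [-0.973, 0.0, 0.229], [-0.0, -1.0, -0.0]]
ft_force: [0.2, 0.2, -0.5]
grip_width: 0.0855
```

```bash
python3 - <<'E'
from h import *
# two-view: bayonet cap outline matched to projected 54x38 cylinder, per-view centre; joint fit of (x,y,z)
from scipy.optimize import least_squares
ds=[(load("top0.npz"),(258,222)),(load("side0.npz"),(282,200))]
obs=[]
for d,c in ds:
    p=d["pixels"].astype(int); m=blue(d)|((p.min(2)>95)&(cv2.dilate(blue(d).astype(np.uint8),np.ones((5,5)))>0)) if 0 else blue(d)
    m=cv2.morphologyEx(m.astype(np.uint8),cv2.MORPH_CLOSE,np.ones((7,7)))
    k,l=cv2.connectedComponents(m); i=l[c[1],c[0]]; v,u=np.nonzero(l==i)
    obs.append(np.array([u.min()-.5,u.max()+.5,v.min()-.5,v.max()+.5])); print(obs[-1])
a=np.linspace(0,2*np.pi,180);C=np.c_[np.cos(a),np.sin(a)]*.027
def f(x):
    r=[]
    for (d,_),o in zip(ds,obs):
        X=np.vstack([np.c_[C+x[:2],np.full(180,x[2]+s)] for s in(-.019,.019)]); c=X@d["R"].T+d["t"]; q=c@d["intrinsics"].T; q=q[:,:2]/q[:,2:]
        r+=[q[:,0].min()-o[0],q[:,0].max()-o[1],q[:,1].min()-o[2],q[:,1].max()-o[3]]
    return np.array(r)
s=least_squares(f,[.538,.007,.149],loss="soft_l1"); print(s.x.round(4),f(s.x).round(1))
E
python3 -c "
from plan import *
plan([.538,.007,.141],13,5)"
```

```text
[250.5 278.5 208.5 236.5]
[269.5 295.5 186.5 216.5]
[0.5385 0.0076 0.1503] [-0.3  0.4 -0.2  0.3 -0.6  0.6 -0.   0.1]
[0.0, 20.0, 0.0, 0.0, 0.001, -0.0, 0.0, 20.0, 0.0, 0.0, 0.001, -0.0, 0.4, 19.4, 0.1, 0.0, 0.001, -0.0, 0.4, 19.5, 0.2, 0.0, 0.001, -0.0, 0.5, 19.4, 0.1, 0.0, 0.0, -0.0]
end [0.538 0.007 0.141] t 2.7 q [-11.8  20.5  76.3   0.   83.1 -25. ] F [ 0.2  0.2 -0.5] [ 0.03  0.   -0.01]
```

View pics/side1.png

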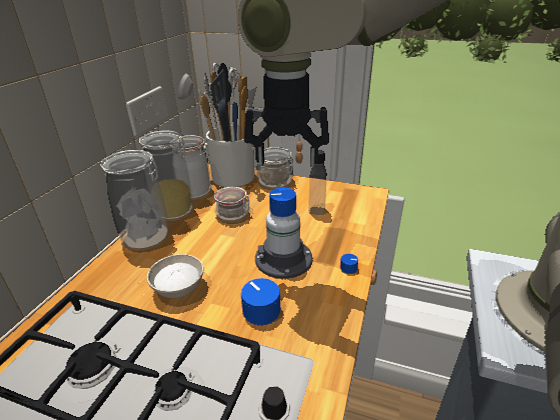

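The picture shows the open gripper above the canister (fingers at about (285,145), cap at (283,200)) with nothing in the way. The two-view fit puts the cap centre at (0.5385, 0.0076, 0.150), in agreement with the text. Descending.

Request:
{"op": "move_arm", "data": {
  "targets": [1,14,1,0,0,0,0,14,0,0,0,0,0,14,0,0,0,0,0,14,0,0,0,0,0,14,0,0,0,0]
}}

```text
time_s: 3.32
position: [0.5383, 0.0076, 0.1683]
tool_rot: [[0.229, -0.0, 0.973], [-0.973, 0.0, 0.229], [-0.0, -1.0, -0.0]]
ft_force: [-0.1, -0.6, -0.4]
grip_width: 0.0853
```

Request:
{"op": "move_arm", "data": {
  "targets": [0,8,0,0,0,0,0,8,0,0,0,0,0,7,0,0,0,0,0,4,0,0,0,0,0,1,0,0,0,0]
}}

```text
time_s: 3.95
position: [0.5384, 0.0076, 0.1412]
tool_rot: [[0.229, -0.0, 0.973], [-0.973, 0.0, 0.229], [-0.0, -1.0, -0.0]]
ft_force: [0.2, 0.6, 0.2]
grip_width: 0.0852
```

```bash
python3 -c "
from plan import *
plan([.5385,.0075,.141],13,5)
from rig import get_image
import cv2
o=[]
for n,(v,u) in(('side',(130,210)),('top',(150,190))):
  d=get_image(n);o.append(cv2.resize(d['pixels'][v:v+140,u:u+140],(400,400),interpolation=2))
cv2.imwrite('pics/c2.png',np.hstack(o)[:,:,::-1])
"
```

```text
[0.0, 0.0, 0.0, 0.0, 0.001, -0.0, 0.0, 0.0, 0.0, 0.0, 0.001, -0.0, 0.0, 0.1, 0.0, 0.0, 0.001, -0.0, 0.0, 0.0, 0.1, 0.0, 0.001, -0.0, 0.1, 0.1, 0.0, 0.0, 0.0, -0.0]
end [0.5385 0.0075 0.141 ] t 3.95 q [-11.8  26.   85.1   0.   68.9 -25. ] F [0.2 0.6 0.2] [-0.03 -0.03 -0.03]
```

View pics/c2.png

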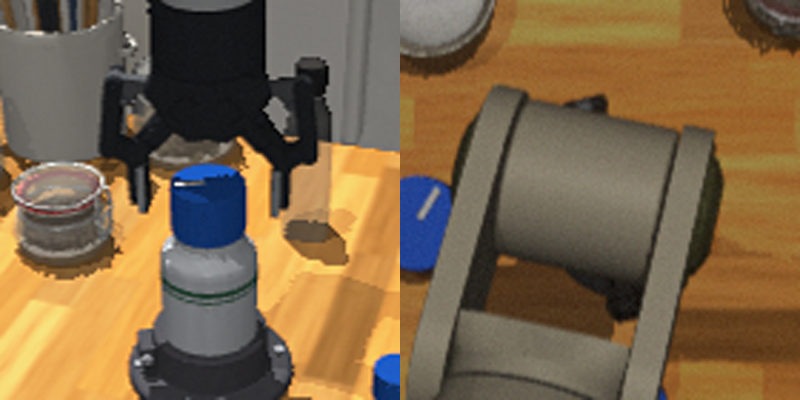

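The fingers straddle the cap (left crop, about (145,190) and (280,190)). Closing.

Request:
{"op": "move_arm", "data": {
  "targets": [0,0,0,0,0,0,0,0,0,0,0,0,0,0,0,0,0,0,0,0,0,0,0,0,0,0,0,0,0,0],
  "hand": -1,
  "squeeze": 45
}}

```text
time_s: 4.68
position: [0.5386, 0.0076, 0.1418]
tool_rot: [[0.229, 0.001, 0.973], [-0.973, -0.0, 0.229], [0.0, -1.0, 0.001]]
ft_force: [-1.6, 0.5, 4.8]
grip_width: 0.0536
```

Request:
{"op": "move_arm", "data": {
  "targets": [0,0,0,0,0,0,0,0,0,0,0,0,0,0,0,0,0,0,0,0,0,0,0,0,0,0,0,0,0,0]
}}

```text
time_s: 5.3
position: [0.5386, 0.0075, 0.1418]
tool_rot: [[0.229, 0.001, 0.973], [-0.973, -0.0, 0.229], [0.0, -1.0, 0.001]]
ft_force: [-0.6, -0.8, 5.4]
grip_width: 0.0533
```

```bash
python3 -c "
from rig import env
o=env.observe();print(o['time_s'],o['position'],o['ft_force'],o['wrist_torque'],o['grip_width'],o['q'])"
```

```text
5.3 [0.53857292 0.00754978 0.14182187] [-0.58446052 -0.81128038  5.38996388] [0.04568338 0.0770342  0.02202078] 0.05329525945326281 [-1.17984931e+01  2.59223253e+01  8.50707769e+01  3.06173760e-03
  6.89514731e+01 -2.50356447e+01]
```

Request:
{"op": "move_arm", "data": {
  "targets": [0,-0.5,0,0,-0.05,0,0,0,0,0,-0.08,0,0,0,0,0,-0.08,0,0,0,0,0,-0.08,0,0,0,0,0,-0.06,0]
}}

```text
time_s: 5.92
position: [0.5379, 0.0073, 0.1418]
tool_rot: [[0.549, -0.001, 0.836], [-0.836, -0.0, 0.549], [-0.001, -1.0, -0.001]]
ft_force: [-4.6, 0.1, 4.8]
grip_width: 0.0531
```

```bash
python3 -c "
from rig import env
o=env.observe();print(o['time_s'],o['position'],o['ft_force'],o['wrist_torque'],o['grip_width'],o['q'],o['joint_efforts'])"
```

```text
5.925 [0.53787675 0.00727666 0.14179435] [-4.59886379  0.1273061   4.78838605] [-0.06275217  0.80677815 -1.12554534] 0.05307693363302742 [-1.18316210e+01  2.59145891e+01  8.50902164e+01 -2.30398507e-02
  6.90736232e+01 -4.51100929e+01] [  2.41024308 -43.40426445 -19.96278584   0.28777245  -0.83524257
  -0.49355177]
```

The moment on the tool is −1.13 N m, a firm stop within 0.35 rad, so the lock opens the other way (clockwise from above). I'll check the bar's angle for slip.

```bash
cat > bar.py <<'E'
from h import *
from rig import env,get_image
import sys
tag=sys.argv[1]; z=float(sys.argv[2]) if len(sys.argv)>2 else .168
d=get_image("side"); np.savez(tag+".npz",**d)
p=d["pixels"]
K,Rm,t=d["intrinsics"],d["R"],d["t"]
# rectify the cap top plane (z) to a top-down view, 0.25 mm/px
H=K@np.c_[Rm[:,0],Rm[:,1],Rm[:,2]*z+t]
cx,cy=.5385,.0075; s=.00025;n=240
A=H@np.array([[s,0,cx-n/2*s],[0,s,cy-n/2*s],[0,0,1]])
r=cv2.warpPerspective(p,np.linalg.inv(A),(n,n),flags=cv2.INTER_CUBIC)
g=r.astype(int); yy,xx=np.mgrid[:n,:n]-n/2
m=(g[...,0]>130)&(np.hypot(xx,yy)<100)
x,y=xx[m],yy[m]
print("white",m.sum())
if m.sum()>20:
    print("centroid dir deg",np.degrees(np.arctan2(y.mean(),x.mean())),"r mm",np.hypot(x.mean(),y.mean())*.25)
    w,v=np.linalg.eigh(np.cov(np.stack([x,y]))); print("axis deg",np.degrees(np.arctan2(v[1,1],v[0,1]))%180,w)
c=cv2.resize(p[110:250,210:350],(400,400),interpolation=2)
cv2.imwrite(f"pics/{tag}.png",np.hstack([c,cv2.resize(r,(400,400))])[:,:,::-1])
E
python3 - <<'E'
E
python3 bar.py turn1
sed 's/d=get_image("side").*/d=load("side0.npz")/' bar.py > bar0.py; python3 bar0.py start0
```

```text
white 0
white 1895
centroid dir deg 17.85016894733924 r mm 13.06397434684377
axis deg 26.05327824734556 [ 46.11091202 557.24687664]
```

View pics/turn1.png

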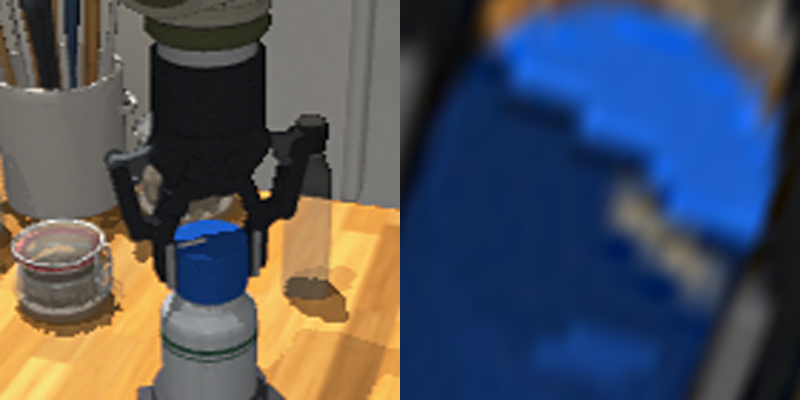

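```bash
sed -i 's/^m=(g\[...,0\]>130)/m=(g[...,0]>np.maximum(75,0.75*g[...,2]))/' bar.py; for t in side0 turn1; do sed "s/d=get_image(\"side\").*/d=load(\"$t.npz\")/" bar.py > bar0.py; python3 bar0.py x$t; done
```

```text
white 1440
centroid dir deg 19.504110886211294 r mm 13.278442787247867
axis deg 24.170552535430232 [ 28.40045051 538.66857842]
white 1399
centroid dir deg 33.20554129630744 r mm 11.352480251527792
axis deg 43.50188139099751 [ 30.1458071  450.28392454]
```

The bar turned about 19° against 20° for the gripper, so there was no real slip. I reverse, first back past the start.

Request:
{"op": "move_arm", "data": {
  "targets": [0,0,0,0,0.1,0,0,0,0,0,0.13,0,0,0,0,0,0.13,0,0,0,0,0,0.13,0,0,0,0,0,0.11,0]
}}

```text
time_s: 6.6
position: [0.5387, 0.0081, 0.1417]
tool_rot: [[-0.023, 0.001, 1.0], [-1.0, 0.001, -0.023], [-0.001, -1.0, 0.001]]
ft_force: [2.3, 3.1, 0.3]
grip_width: 0.0533
```

```bash
python3 -c "
from rig import env
o=env.observe();print(o['time_s'],o['position'],o['ft_force'],o['wrist_torque'],o['grip_width'],o['q'],o['joint_efforts'])"
```

```text
6.6 [0.53871589 0.00811564 0.14174755] [2.2628785  3.09022303 0.30318487] [ 0.50344854 -0.4062724   0.02495645] 0.05329176438994388 [-1.17652418e+01  2.59401434e+01  8.50532364e+01  7.14713490e-02
  6.89641722e+01 -1.04568789e+01] [ -1.72135569 -45.1815784  -19.14937377  -0.79598716   0.3504305
  -1.03019681]
```

The torque is about 0, so it turns freely. It is 0.25 rad past the start, with 0.95 rad to go.

Request:
{"op": "move_arm", "data": {
  "targets": [0,0,0,0,0.1,0,0,0,0,0,0.1,0,0,0,0,0,0.1,0,0,0,0,0,0.1,0,0,0,0,0,0.1,0]
}}

```text
time_s: 7.22
position: [0.5395, 0.0079, 0.1419]
tool_rot: [[-0.499, 0.003, 0.866], [-0.866, 0.001, -0.499], [-0.002, -1.0, 0.002]]
ft_force: [5.2, 3.0, -1.1]
grip_width: 0.0531
```

```bash
python3 -c "
from rig import env
o=env.observe();print(o['time_s'],o['position'],o['ft_force'],o['wrist_torque'],o['grip_width'],o['q'],o['joint_efforts'])"
```

```text
7.225 [0.53946784 0.00791655 0.14185586] [ 5.24123387  2.98993296 -1.08072717] [ 0.54775463 -0.89429366  0.06525066] 0.053083226967296636 [-1.17720142e+01  2.59569071e+01  8.50017386e+01  7.65932330e-02
  6.88870525e+01  1.81585051e+01] [ -1.65271182 -46.0155201  -18.04168046  -0.92616079   1.15049209
  -0.98406583]
```

Request:
{"op": "move_arm", "data": {
  "targets": [-0.7,0,0.4,0,0.1,0,0,0,0,0,0.1,0,0,0,0,0,0.1,0,0,0,0,0,0.1,0,0,0,0,0,0.05,0]
}}

```text
time_s: 7.85
position: [0.54, 0.0078, 0.1418]
tool_rot: [[-0.826, 0.002, 0.564], [-0.564, -0.0, -0.826], [-0.002, -1.0, 0.002]]
ft_force: [3.8, -1.1, -1.0]
grip_width: 0.0536
```

```bash
python3 -c "
from rig import env
o=env.observe();print(o['time_s'],o['position'],o['ft_force'],o['wrist_torque'],o['grip_width'],o['q'],o['joint_efforts'])"; python3 bar.py turn2
```

```text
7.85 [0.54000847 0.00779352 0.14184431] [ 3.81240233 -1.0550388  -0.99980153] [-0.0605259  -0.61715958  0.04368734] 0.05363132764098049 [-1.17400975e+01  2.60168632e+01  8.48954720e+01  1.81665270e-03
  6.89481297e+01  4.39403688e+01] [ 4.50145807e-01 -4.59386337e+01 -1.83681357e+01  3.09424312e-02
  9.53225344e-01 -2.78505106e-01]
white 229
centroid dir deg -48.1317102606909 r mm 20.955016429803845
axis deg 122.88443991961977 [ 9.44079576 35.83121068]
```

View pics/turn2.png

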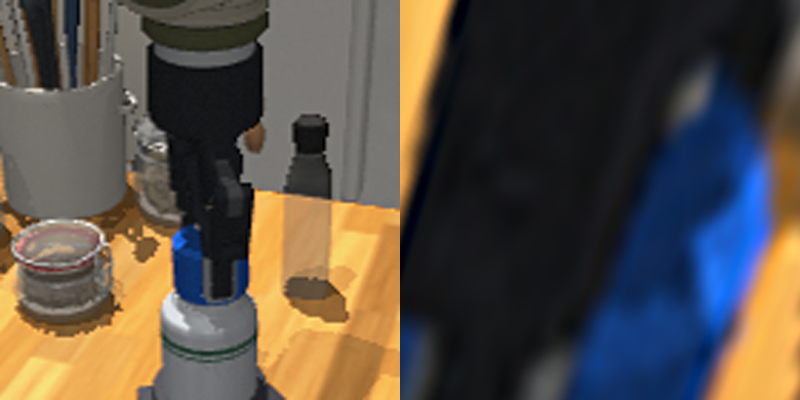

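The bar's tip (right panel, about (690,95)) sits at ≈ −48°, where ≈ −45° was expected, so the cap followed the gripper. A gentle trial lift next.

Request:
{"op": "move_arm", "data": {
  "targets": [0,-1,0,0,0,0,0,-1,0,0,0,0,0,-1,0,0,0,0,0,-1,0,0,0,0,0,-1,0,0,0,0]
}}

```text
time_s: 8.52
position: [0.5396, 0.0074, 0.1464]
tool_rot: [[-0.824, 0.001, 0.567], [-0.567, -0.001, -0.824], [-0.0, -1.0, 0.001]]
ft_force: [5.7, -3.5, -5.4]
grip_width: 0.053
```

Request:
{"op": "move_arm", "data": {
  "targets": [0,-1,0,0,0,0,0,-1,0,0,0,0,0,-1,0,0,0,0,0,-1,0,0,0,0,0,-1,0,0,0,0]
}}

```text
time_s: 9.15
position: [0.5396, 0.0074, 0.1515]
tool_rot: [[-0.824, 0.001, 0.567], [-0.567, -0.001, -0.824], [-0.0, -1.0, 0.001]]
ft_force: [5.2, -2.5, -3.6]
grip_width: 0.0533
```

```bash
python3 bar.py lift1 .178; python3 -c "
from rig import env
o=env.observe();print(o['time_s'],o['position'],o['ft_force'],o['wrist_torque'])"
```

```text
white 119
centroid dir deg -48.878033912987576 r mm 20.536779400261832
axis deg 105.25844246737323 [ 4.44744004 20.61423208]
9.2 [0.53963258 0.00744827 0.15161846] [ 3.68632524 -2.70672731 -4.17547385] [-0.52542079 -0.73329084 -0.00713328]
```

View pics/lift1.png

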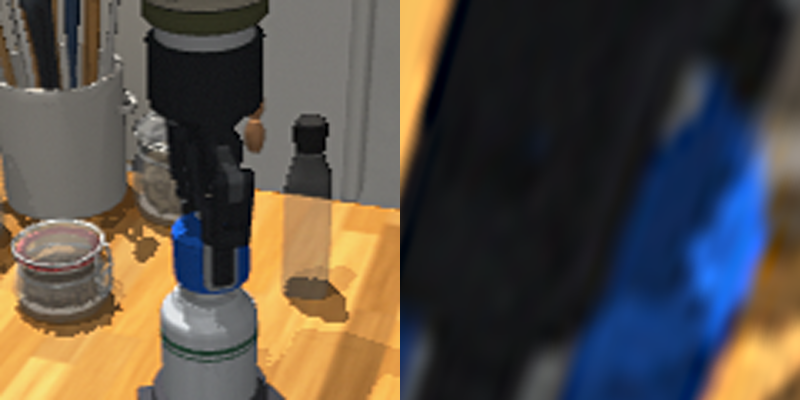

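The cap has risen with the fingers (the gap over the shoulder shows at left-panel (210,290)). I keep lifting, easing off the small side force.

Request:
{"op": "move_arm", "data": {
  "targets": [0,-2,0.6,0,0,0,0,-3,0,0,0,0,0,-3,0,0,0,0,0,-3,0,0,0,0,0,-3,0,0,0,0]
}}

```text
time_s: 9.82
position: [0.5394, 0.0073, 0.166]
tool_rot: [[-0.824, 0.0, 0.566], [-0.566, -0.0, -0.824], [0.0, -1.0, 0.0]]
ft_force: [2.3, -4.2, -4.0]
grip_width: 0.0529
```

Request:
{"op": "move_arm", "data": {
  "targets": [0,-3,0,0,0,0,0,-3,0,0,0,0,0,-3,0,0,0,0,0,-3,0,0,0,0,0,-3,0,0,0,0]
}}

```text
time_s: 10.45
position: [0.5392, 0.0077, 0.1811]
tool_rot: [[-0.824, -0.0, 0.566], [-0.566, 0.0, -0.824], [0.0, -1.0, -0.0]]
ft_force: [-0.0, 0.2, -0.4]
grip_width: 0.0532
```

Request:
{"op": "move_arm", "data": {
  "targets": [0,-9,0,0,0,0,0,-11,0,0,0,0,0,-11,0,0,0,0,0,-11,0,0,0,0,0,-8,0,0,0,0]
}}

```text
time_s: 11.08
position: [0.5395, 0.0075, 0.2317]
tool_rot: [[-0.824, 0.001, 0.566], [-0.566, -0.0, -0.824], [-0.0, -1.0, 0.0]]
ft_force: [0.2, -0.8, -0.9]
grip_width: 0.0531
```

```bash
python3 - <<'E'
from h import *
from rig import env,get_image
o=env.observe();print(o['time_s'],o['position'],o['tool_rot'].round(3).tolist(),o['ft_force'],o['wrist_torque'],o['grip_width'])
c=[]
for n,(v,u) in(('side',(90,200)),('top',(140,180))):
    d=get_image(n); c.append(cv2.resize(d['pixels'][v:v+160,u:u+160],(400,400),interpolation=2)); np.savez(n+"L.npz",**d)
cv2.imwrite('pics/lift2.png',np.hstack(c)[:,:,::-1])
E
```

```text
11.075 [0.53948596 0.00747826 0.23172359] [[-0.824, 0.001, 0.566], [-0.566, -0.0, -0.824], [-0.0, -1.0, 0.0]] [ 0.15948875 -0.84873464 -0.93854191] [-0.048945    0.03089563  0.02967399] 0.05311504118462353
```

View pics/lift2.png

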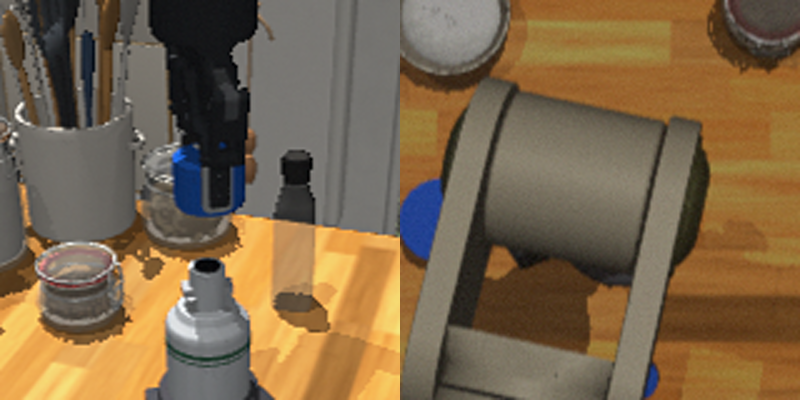

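The cap is off and the bare neck with its tabs is visible at left-panel (208,280). I add some height margin and let it settle.

Request:
{"op": "move_arm", "data": {
  "targets": [0,-4,0,0,0,0,0,-5,0,0,0,0,0,-3,0,0,0,0,0,0,0,0,0,0,0,0,0,0,0,0]
}}

```text
time_s: 11.8
position: [0.5393, 0.0075, 0.2427]
tool_rot: [[-0.824, -0.0, 0.566], [-0.566, 0.0, -0.824], [0.0, -1.0, -0.0]]
ft_force: [-0.6, 1.1, -1.3]
grip_width: 0.0529
```

Request:
{"op": "move_arm", "data": {
  "targets": [0,0,0,0,0,0,0,0,0,0,0,0,0,0,0,0,0,0,0,0,0,0,0,0,0,0,0,0,0,0]
}}

```text
time_s: 12.42
position: [0.5394, 0.0075, 0.2428]
tool_rot: [[-0.824, -0.0, 0.566], [-0.566, -0.0, -0.824], [0.0, -1.0, -0.0]]
ft_force: [0.3, 0.2, -0.8]
grip_width: 0.0531
```

```bash
python3 - <<'E'
from h import *
from rig import env,get_image
o=env.observe();print(o['time_s'],o['position'],o['qvel'].round(2),o['ft_force'],o['grip_width'])
d=get_image('side'); np.savez("sideF.npz",**d)
m=blue(d); p=d["pixels"].astype(int); m=(p[...,2]>40)&(p[...,2]>1.8*p[...,0])&(p[...,2]>1.3*p[...,1])
k,l,s,c=cv2.connectedComponentsWithStats(m.astype(np.uint8))
for i in range(1,k):
    if s[i,4]>100:
        print(c[i].round(),s[i])
# predicted outline of a level cap
K=d["intrinsics"];a=np.linspace(0,6.2832,90)
im=d["pixels"].copy(); im=cv2.resize(im[70:230,200:360],(800,800),interpolation=2)[:600]
def proj(X):
    q=(X@d["R"].T+d["t"])@K.T; return ((q[:,:2]/q[:,2:]-[200,70]+.5)*5)
for z in(o["position"][2]-.1418+.130,o["position"][2]-.1418+.168):
    q=proj(np.c_[.5388+.027*np.cos(a),.0076+.027*np.sin(a),0*a+z]); cv2.polylines(im,[q.astype(np.int32)],True,(255,0,0),1)
q=proj(np.c_[.5385+.015*np.cos(a),.0076+.015*np.sin(a),0*a+.162]); cv2.polylines(im,[q.astype(np.int32)],True,(255,255,0),1)
cv2.imwrite("pics/fin.png",im[:,:,::-1])
# bystanders before/after
e=load("side0.npz"); diff=np.abs(e["pixels"].astype(int)-d["pixels"]).sum(2)
for n,(u,v) in dict(bottle=(318,200),bowl=(176,277),jar=(232,205)).items():
    A=cv2.cvtColor(e["pixels"],7)[v-22:v+23,u-28:u+29].astype(np.float32);B=cv2.cvtColor(d["pixels"],7)[v-22:v+23,u-28:u+29].astype(np.float32)
    print(n,cv2.phaseCorrelate(A,B,cv2.createHanningWindow(A.shape[::-1],cv2.CV_32F)))
E
```

```text
12.425 [0.53938692 0.00750852 0.24280458] [0.08 0.01 0.03 0.02 0.04 0.01] [ 0.32409335  0.21571086 -0.83150609] 0.05306129138220506
[280. 157.] [268 142  30  29 397]
[349. 263.] [341 254  17  20 284]
[261. 301.] [ 241  278   40   47 1476]
bottle ((0.06287894258393933, 0.47063277690297056), 1.030057877611231)
bowl ((-0.014226064430669538, 0.519843838173994), 0.9929531071804187)
jar ((0.003405015299765779, 0.5067443260946654), 1.0019855395511346)
```

View pics/fin.png

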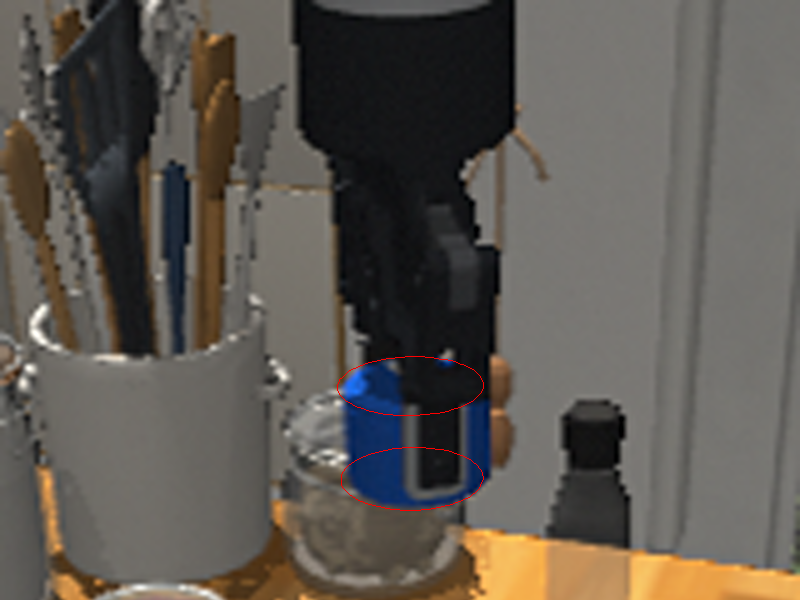

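The picture shows the cap level in the fingers (about (415,435) in the crop). Its outline is parallel to the predicted level cap, to within about 1 camera pixel. The bottle, bowl and jar have not moved. Handing in.

```bash
python3 -c "
from rig import env
print(env.close_job()); o=env.observe(); print(o['time_s'],o['position'],o['grip_width'],o['ft_force'])"
```

```text
the job is handed in; nothing more can be done
None
the job is handed in; nothing more can be done
```

The cap is off the canister. I handed the job in after about 12.5 s, with the cap held in the gripper above the neck.

- **Turning:** Anticlockwise (seen from above) hit a firm stop within 0.35 rad, at about 1.1 N m. Clockwise it turned freely, so I took it to about 1.2 rad past the start and lifted it straight up.
- **Last checks:** The arm was at rest with a grip width of 53 mm. The cap's underside was at about z = 0.231 m, roughly 69 mm above the neck. The cap looked level in the side view, and the oil bottle, salt bowl and small jar showed no movement there.
- **Small disagreement:** The held cap appeared about 1 pixel (2 mm) to the side of where I predicted it. That is about the size of the camera calibration error, so I left it.
- **Forces:** The highest readings were about 6 N sideways and 5 N downward on the tool. They came partway through the turn and lift and fell to nearly nothing once the cap was clear. These were read at the end of each move, so a brief peak in between could have gone unseen.

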